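# Sort salvaged parts into their trays

### The job

Sort the five salvaged parts lying on the bench (two capacitors, two heatsinks, one transformer) into the three grey trays: each goes into the tray that has a sample of its own kind on the rear ledge, one part to a bay, standing upright and flat on the floor of an empty bay. Set them down rather than dropping them, and leave the white pot and the tape roll where they are.

Things in the scene. Friction and masses are not known exactly. Their poses are not given: they have to be found in the camera images.
- capacitor_1: Capacitor, one of two alike: a black upright cylinder 35 mm in diameter and 46 mm tall with a bare metal top, 55 g or so. Origin: centre of its underside; z up.
- capacitor_2: Capacitor, one of two alike: a black upright cylinder 35 mm in diameter and 46 mm tall with a bare metal top, 55 g or so. Origin: centre of its underside; z up.
- heatsink_1: Heatsink, one of two alike: a bare aluminium block with a solid base and upright fins, 50 mm long (its x) by 36 mm wide (its y) by 35 mm tall, 90 g or so; the two outermost fins are flat faces, to be gripped across the 36 mm. Origin: centre of its underside; z up, fins up at the start.
- heatsink_2: Heatsink, one of two alike: a bare aluminium block with a solid base and upright fins, 50 mm long (its x) by 36 mm wide (its y) by 35 mm tall, 90 g or so; the two outermost fins are flat faces, to be gripped across the 36 mm. Origin: centre of its underside; z up, fins up at the start.
- transformer: Transformer: a dark steel core with a copper winding on a white bobbin, 48 mm long (its x) by 40 mm wide (its y) by 46 mm tall, 280 g or so; it can be gripped as a solid block, across the 40 mm or the 48 mm. Origin: centre of its underside; z up, upright at the start.
- tray_capacitor: Grey tray, fixed, for capacitors: known by the sample capacitor glued on its rear ledge (at x 83, y 0 mm, up to 50 mm tall overall). Origin: underside, midway between its two bays; x to the rear, z up. The bays are centred at x 0, y +40 and -40 mm, 64 (x) by 76 mm (y) inside; floor 4 mm above the origin, lips 4 to 6 mm thick, their tops 10 mm above the origin: keep fingertips above them.
- tray_heatsink: Grey tray, fixed, for heatsinks: known by the sample heatsink glued on its rear ledge (at x 83, y 0 mm, up to 50 mm tall overall). Origin: underside, midway between its two bays; x to the rear, z up. The bays are centred at x 0, y +40 and -40 mm, 64 (x) by 76 mm (y) inside; floor 4 mm above the origin, lips 4 to 6 mm thick, their tops 10 mm above the origin: keep fingertips above them.
- tray_transformer: Grey tray, fixed, for transformers: known by the sample transformer glued on its rear ledge (at x 83, y 0 mm, up to 50 mm tall overall). Origin: underside, midway between its two bays; x to the rear, z up. The bays are centred at x 0, y +40 and -40 mm, 64 (x) by 76 mm (y) inside; floor 4 mm above the origin, lips 4 to 6 mm thick, their tops 10 mm above the origin: keep fingertips above them.
- pot: White open plastic pot, 60 mm across and 48 mm tall, loose, a bystander. Origin: centre of its underside.
- tape: Roll of tan tape lying flat, 64 mm across, 44 mm hole, 24 mm tall, loose, a bystander. Origin: centre of its underside.

How it is judged:
By the outcome, as a careful person would: the job done as asked, in the order asked, and still so for the second after the job is handed in, with the robot touching nothing.
It also fails if it takes over 106 s, if anything falls off the work surface, if the arm or the gripper's body presses on something with over 40 N, if the wrist force passes 120 N, or if a joint passes its speed limit or range.

### The arm

A 7-joint arm with a two-finger parallel gripper is mounted at the origin on the work surface. World frame = base frame: x ahead of the robot, y to its left, z up, the work surface at z = 0. Lengths are in mm, angles in rad, forces in N, time in s.
With the tool pointing down it reaches from about 425 to 975 mm from the base axis. Payload 16.7 kg.
Tool frame: the origin (TCP) lies midway between the tips of the shut fingers; the grasp point (between the pads) lies tcp_to_grasp behind it (tcp_to_grasp is the distance from the TCP to the grasp point, in mm); z points along the fingers, y is the line along which they close (so a half turn about z gives the same grasp; the last joint's range is limited). The gripper opens to 85 mm and grips with 20 to 120 N. Pads are 22 mm wide; open, the fingers measure 114 mm over their backs; the gripper's body (76 mm by 85 mm) begins 54 mm behind the grasp point. The pads swing forward as they close: fully open they stand 13 mm farther back than shut.
Start: joints at [-1.286, 0.426, 0.074, 1.606, -0.034, 1.111, -0.067], TCP at [283.717, 612.438, 231.302] pointing down, gripper open.
Joint ranges: [-2.85, 2.85], [-0.5, 2.14], [-1.23, 1.37], [0.21, 2.46], [-1.02, 4.16], [0.16, 2.05], [-2.73, 2.73]. Speed limits (rad/s): [1.89, 1.89, 2.39, 2.39, 3.01, 3.01, 3.01].

### API

Orientations are given as [roll, pitch, yaw] about the fixed x, y, z axes, in that order (R = Rz(yaw) Ry(pitch) Rx(roll)).
In Python, from rig import get_state, camera, camera_params, finish_job, tcp_to_grasp gives the robot as it stands.
- The arm moves only by the tool carry_out, never from a script. Its argument "steps" is a list of rows, each an object of numbers: "ax", "ay", "az": the turn, a rotation vector about the tool's x, y, z in degrees; "dx", "dy", "dz": the shift along the tool's x, y, z in mm; "grip": the closure, from 0 (fully open) to 1 (shut). A call has 1 to 20 rows; each row is the pose to reach, as a shift and turn from the pose commanded when the call began, along the tool's axes at that moment; what a row does not reach only later rows make up. A row lasts 1/10 s, in which the tool goes at most 50 mm and 8.59 degrees, less where a joint would pass 70% of its speed; a pose out of reach is approached as far as the arm can. A call with a gripper value outside its range is refused whole. The fingers move at their own pace and stop on an object; "newtons" is the grip in N (left out, the last holds). Time passes only in rows, so rows that repeat a pose let the fingers close. It gives the time, the measured TCP pose, the force, the opening and the grip force at its end, in the units of the state.
- get_state(): the state, without advancing time (a new reading comes with each control period).
- camera(name): name is "scene" or "top"; returns the picture (384x512x3 uint8, red, green, blue); there is no depth.
- camera_params(name): a dict with "fx", "fy", "cx", "cy" (pixels), "pose" (4x4, takes a point from camera to world coordinates). Camera axes: x right, y up, looking along -z (the intrinsics and any distortion apply to the point x, -y, -z); pixel columns grow to the right and rows downward; lengths in mm; the calibration is good to about 2 mm. A picture is of the moment at which its call begins. camera_params takes no time and is no camera call.
- finish_job(): hands the job in; it is judged then, once.
The state is a dict: "time_s": time; "qpos": joint angles; "qd": joint speeds; "joint_torque": joint torques, N m; "tcp_pos": TCP position; "tool_rot": TCP orientation; "wrist_force": force on the tool from outside, world axes, zero at the start; "moment": the same for the moment, N m; "opening": finger opening in mm; "finger_force": force on a finger pad.
Only numpy, scipy, OpenCV 4.12 (cv2) and the standard library are available. Lean on these libraries where they do the work, as an engineer would, in place of code of your own. Each camera call takes 0.05 s, during which the arm holds its last target. There are 200 camera calls.

## Working session

There is one attempt and no reset: what is moved stays moved. The work goes in short steps, Python scripts to look and compute and a tool call to move; the robot and the scene stay as the last step left them, time stands still between calls to the robot, and variables do not carry over. Pictures are saved under pics/ and viewed, at most 14 in all, crops included, and the job is handed in when it is done.

Besides the shell and the picture viewer there is one more tool, called after ">>>" as a command line: name --argument value ..., lists and objects as JSON in quotes. carry_out: Moves the arm, as the interface text tells. Its arguments: {"type":"object","properties":{"steps":{"type":"array","items":{"type":"object","properties":{"ax":{"type":"number"},"ay":{"type":"number"},"az":{"type":"number"},"dx":{"type":"number"},"dy":{"type":"number"},"dz":{"type":"number"},"grip":{"type":"number"}}}},"newtons":{"type":"number"}},"required":["steps"]}

```bash
mkdir -p pics; python3 - <<'E'
from rig import *
import cv2,numpy as np
s=get_state();print({k:np.round(v,3) for k,v in s.items()},tcp_to_grasp)
for n in("scene","top"):
    im=camera(n);cv2.imwrite(f"pics/{n}0.png",cv2.cvtColor(im,cv2.COLOR_RGB2BGR));
    cv2.imwrite(f"pics/{n}0b.png",cv2.resize(cv2.cvtColor(im,cv2.COLOR_RGB2BGR),(800,600),interpolation=cv2.INTER_CUBIC))
    p=camera_params(n);print({k:np.round(v,3) for k,v in p.items()})
E
```

```text
{'time_s': np.float64(0.0), 'qpos': array([-1.286,  0.427,  0.074,  1.607, -0.034,  1.111, -0.067]), 'qd': array([-0.001, -0.   ,  0.001,  0.   ,  0.   , -0.   , -0.001]), 'joint_torque': array([-2.0000e-03, -9.4982e+01,  3.7600e+00, -4.6350e+01,  1.9000e-02,
        1.0000e-02,  0.0000e+00]), 'tcp_pos': array([283.6  , 612.098, 230.627]), 'tool_rot': array([-3.14 ,  0.   ,  2.708]), 'wrist_force': array([-0.283,  0.55 ,  0.165]), 'moment': array([0.006, 0.056, 0.005]), 'finger_force': np.float64(0.0), 'opening': np.float64(85.456)} 18.700000000000003
{'fx': np.float64(389.822), 'fy': np.float64(389.822), 'cx': np.float64(257.358), 'cy': np.float64(198.516), 'pose': array([[-1.000000e-02, -6.850000e-01,  7.290000e-01,  1.171917e+03],
       [ 1.000000e+00, -2.000000e-03,  1.100000e-02,  1.480500e+01],
       [-6.000000e-03,  7.290000e-01,  6.850000e-01,  6.834800e+02],
       [ 0.000000e+00,  0.000000e+00,  0.000000e+00,  1.000000e+00]])}
{'fx': np.float64(420.133), 'fy': np.float64(420.133), 'cx': np.float64(256.255), 'cy': np.float64(189.977), 'pose': array([[-2.200000e-02,  9.950000e-01, -9.600000e-02,  3.846190e+02],
       [-1.000000e+00, -2.200000e-02,  2.000000e-03,  1.214500e+01],
       [-0.000000e+00,  9.600000e-02,  9.950000e-01,  1.142158e+03],
       [ 0.000000e+00,  0.000000e+00,  0.000000e+00,  1.000000e+00]])}
```

View pics/top0b.png

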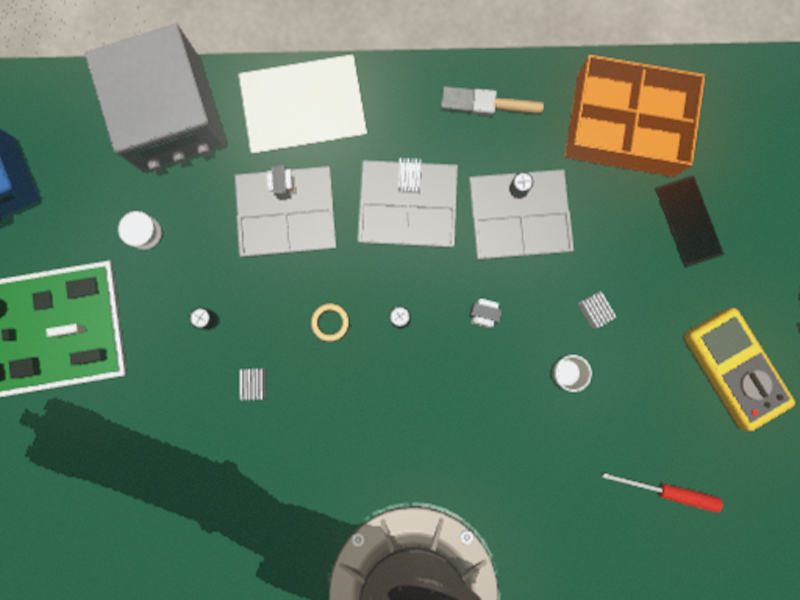

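View pics/scene0b.png

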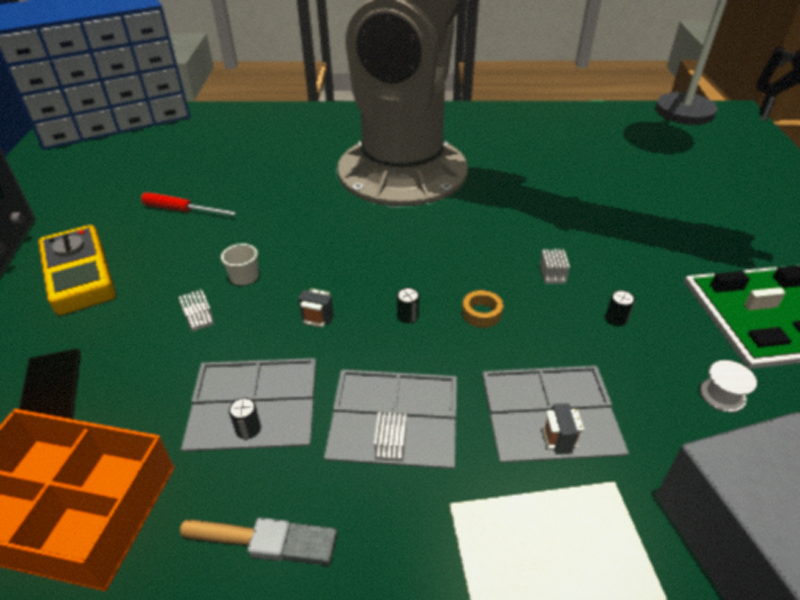

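The top view shows the parts at (enlarged px): capacitors (200,318) and (400,317), heatsinks (252,384) and (598,310), transformer (486,313). The trays, left to right, are transformer, heatsink and capacitor, and all bays are empty. Pot at (572,373), tape at (330,322). The scene view agrees.

```bash
cat > h.py <<'E'
from rig import *
import cv2,numpy as np
def ray(n,u,v,z):
    p=camera_params(n);P=np.array(p["pose"])
    d=P[:3,:3]@np.array([(u-p["cx"])/p["fx"],-(v-p["cy"])/p["fy"],-1]);o=P[:3,3]
    return (o+d*(z-o[2])/d[2])[:2]
def yawof(s=None): return get_state()["tool_rot"][2]
def to(x,y,z,yaw=None):
    """shift/turn from measured tool pose to world TCP x,y,z, finger line at world angle yaw (deg) mod 180"""
    s=get_state();r,p,w=s["tool_rot"];c,q=np.cos(w),np.sin(w)
    e=np.array([x,y,z])-s["tcp_pos"]
    R=np.array([[c,q,0],[q,-c,0],[0,0,-1]])
    az=None
    if yaw is not None:
        cur=np.degrees(np.arctan2(-c,q)); az=-((yaw-cur+90)%180-90)
    return np.round(R@e,1),az
E
python3 - <<'E'
from h import *
im=cv2.imread("pics/top0.png");hsv=cv2.cvtColor(im,cv2.COLOR_BGR2HSV)
h,s,v=cv2.split(hsv)
green=((h>60)&(h<100)&(s>90))
m=(~green).astype(np.uint8)*255
n,L,S,C=cv2.connectedComponentsWithStats(m)
for i in range(1,n):
    if 100<S[i,4]<6000 and 80<C[i,1]<260 and C[i,0]>60 and C[i,0]<420:
        c,_=cv2.findContours((L==i).astype(np.uint8),cv2.RETR_EXTERNAL,cv2.CHAIN_APPROX_NONE)
        r=cv2.minAreaRect(c[0]);b=cv2.boxPoints(r)
        z=10 if S[i,4]>2000 else 40
        w=np.array([ray("top",*q,z) for q in b])
        print(S[i],np.round(C[i],1),"z",z,"ctr",np.round(w.mean(0)),"sides",np.round(np.linalg.norm(w[1]-w[0]),1),np.round(np.linalg.norm(w[2]-w[1]),1),"corners",np.round(w,0).tolist())
a=cv2.resize(im[140:255,115:245],None,fx=5,fy=5,interpolation=cv2.INTER_CUBIC)
b=cv2.resize(im[100:215,265:395],None,fx=5,fy=5,interpolation=cv2.INTER_CUBIC)
cv2.imwrite("pics/a.png",a);cv2.imwrite("pics/b.png",b)
E
```

```text
[ 75 135  30  26 577] [ 88.9 147.1] z 40 ctr [615. 452.] sides 63.0 79.0 corners [[604.0, 501.0], [661.0, 474.0], [625.0, 404.0], [568.0, 431.0]]
[369 186  26  25 383] [381.6 198.3] z 40 ctr [ 461. -319.] sides 49.0 55.4 corners [[474.0, -285.0], [498.0, -327.0], [449.0, -353.0], [425.0, -311.0]]
[300 191  22  19 314] [310.4 200. ] z 40 ctr [ 461. -132.] sides 46.8 52.2 corners [[446.0, -100.0], [491.0, -113.0], [477.0, -164.0], [432.0, -151.0]]
[198 194  26  25 354] [210.7 205.9] z 40 ctr [451. 131.] sides 65.8 63.1 corners [[483.0, 164.0], [482.0, 98.0], [419.0, 99.0], [420.0, 164.0]]
[121 197  18  14 190] [129.5 203.4] z 40 ctr [463. 343.] sides 33.0 46.0 corners [[450.0, 368.0], [483.0, 364.0], [475.0, 319.0], [443.0, 323.0]]
[249 196  14  14 152] [255.3 202.2] z 40 ctr [458.  13.] sides 34.2 34.2 corners [[475.0, 29.0], [474.0, -5.0], [440.0, -4.0], [441.0, 30.0]]
[353 227  26  24 503] [365.8 238.4] z 40 ctr [ 358. -272.] sides 65.3 59.6 corners [[388.0, -241.0], [387.0, -306.0], [327.0, -303.0], [329.0, -238.0]]
[153 235  18  22 365] [161.4 245.5] z 40 ctr [351. 260.] sides 44.3 54.2 corners [[379.0, 282.0], [378.0, 238.0], [323.0, 238.0], [324.0, 282.0]]
```

View pics/b.png

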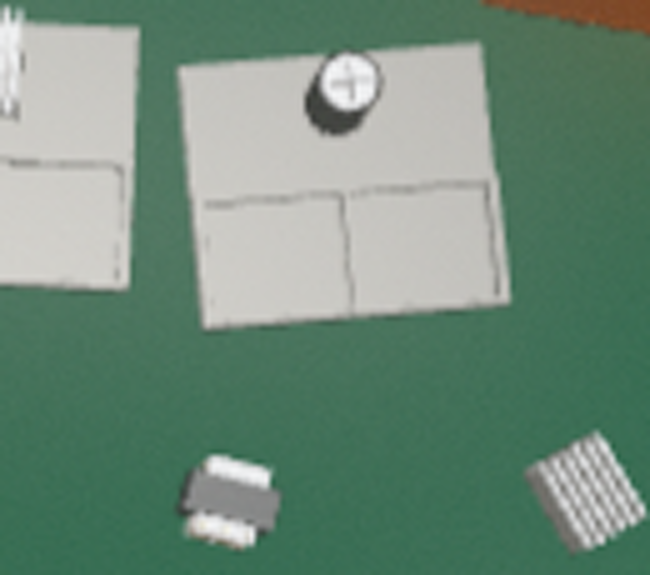

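The crop shows the capacitor tray's bay lines: front corners at (204,328) and (510,302), divider at (345,192)-(352,312). It also shows the transformer's grey core at about (232,500) and the right heatsink's fins running along (47,80) px.

```bash
python3 - <<'E'
from h import *
def comps(n,lo,box,z,lab,inv=False):
    im=cv2.imread(f"pics/{n}0.png");hsv=cv2.cvtColor(im,cv2.COLOR_BGR2HSV)
    m=((hsv[...,2]>lo)&(hsv[...,1]<60)).astype(np.uint8)
    x0,y0,x1,y1=box;k=np.zeros_like(m);k[y0:y1,x0:x1]=m[y0:y1,x0:x1]
    c,_=cv2.findContours(k,cv2.RETR_EXTERNAL,cv2.CHAIN_APPROX_NONE)
    pts=np.vstack(c);
    if len(pts)<4:return print(lab,n,"none")
    b=cv2.boxPoints(cv2.minAreaRect(cv2.convexHull(pts)));w=np.array([ray(n,*q,z) for q in b])
    ys,xs=np.nonzero(k);e=w[1]-w[0];f=w[2]-w[1]
    print(lab,n,"area",k.sum(),"rect",np.round(w.mean(0),1),"centroid",np.round(ray(n,xs.mean(),ys.mean(),z),1),"sides %.1f %.1f ang %.1f %.1f"%(np.hypot(*e),np.hypot(*f),np.degrees(np.arctan2(e[1],e[0])),np.degrees(np.arctan2(f[1],f[0]))))
for lo in (130,170):
  print(lo)
  comps("top",lo,(115,190,145,216),46,"capL")
  comps("top",lo,(244,190,270,216),46,"capM")
  comps("top",lo,(364,180,400,215),35,"hsR")
  comps("top",lo,(148,230,178,262),35,"hsL")
  comps("top",lo,(296,184,328,214),42,"trf")
  comps("scene",lo,(385,180,410,210),46,"capL")
  comps("scene",lo,(250,180,272,200),46,"capM")
comps("top",80,(296,184,328,214),46,"trf80")
im=cv2.imread("pics/top0.png");hsv=cv2.cvtColor(im,cv2.COLOR_BGR2HSV)
for lab,x0,x1 in(("T",145,218),("H",224,296),("C",296,372)):
    m=((hsv[...,1]<70)&(hsv[...,2]>100)).astype(np.uint8);k=np.zeros_like(m);k[98:170,x0:x1]=m[98:170,x0:x1]
    c,_=cv2.findContours(k,cv2.RETR_EXTERNAL,cv2.CHAIN_APPROX_NONE);c=max(c,key=cv2.contourArea)
    b=cv2.boxPoints(cv2.minAreaRect(c));w=np.array([ray("top",*q,10) for q in b])
    # front edge pair = smallest x
    o=np.argsort(w[:,0]);f=w[o[:2]];f=f[np.argsort(f[:,1])];d=(f[1]-f[0])/np.hypot(*(f[1]-f[0]));nx=np.array([d[1],-d[0]])
    org=f.mean(0)+37*nx
    print(lab,np.round(w).tolist(),"front len %.1f"%np.hypot(*(f[1]-f[0])),"depth %.1f"%np.hypot(*(w[o[2]]-w[o[0]])),np.hypot(*(w[o[3]]-w[o[0]])),"org",org.round(1),"xdir deg %.1f"%np.degrees(np.arctan2(nx[1],nx[0])),"bays",(org+40*d).round(1),(org-40*d).round(1))
E
```

```text
130
capL top area 115 rect [463.3 347.2] centroid [463.3 347.6] sides 28.8 31.4 ang -91.2 -179.6
capM top area 118 rect [458.6  12.7] centroid [458.2  12.9] sides 28.8 31.4 ang -91.2 178.7
hsR top area 291 rect [ 463.9 -323.7] centroid [ 463.8 -324.4] sides 41.4 53.9 ang -60.6 -151.7
hsL top area 284 rect [350.9 264.7] centroid [350.8 264.5] sides 36.7 49.3 ang -91.2 179.9
trf top area 246 rect [ 460.7 -133. ] centroid [ 461.7 -132. ] sides 45.4 45.8 ang -15.8 -105.4
capL scene area 90 rect [461.8 346.8] centroid [461.9 347.6] sides 29.5 30.2 ang 90.1 -14.8
capM scene area 84 rect [455.3  11.6] centroid [456.6  11.6] sides 27.4 29.6 ang 90.1 -0.4
170
capL top area 101 rect [463.3 347.2] centroid [463.1 347.4] sides 28.8 26.2 ang -91.2 -179.6
capM top area 103 rect [458.6  12.7] centroid [458.4  12.9] sides 28.8 26.2 ang -91.2 178.7
hsR top area 158 rect [ 462.8 -325.1] centroid [ 463.  -325.1] sides 37.3 49.8 ang -60.6 -151.7
hsL top area 152 rect [350.9 264.7] centroid [351.2 265.7] sides 36.7 49.3 ang -91.2 179.9
trf top area 109 rect [ 462.5 -132.5] centroid [ 462.1 -132.4] sides 42.3 33.7 ang -15.8 -105.4
capL scene area 73 rect [463.6 347.5] centroid [462.3 347.6] sides 26.9 26.3 ang 90.1 -14.8
capM scene area 71 rect [457.2  12.8] centroid [457.1  12.4] sides 24.8 25.8 ang 90.1 -0.4
trf80 top area 286 rect [ 460.3 -131.7] centroid [ 460.8 -131. ] sides 45.9 49.4 ang -15.8 -105.4
T [[755.0, 298.0], [751.0, 113.0], [567.0, 115.0], [571.0, 298.0]] front len 182.5 depth 184.5 262.64704364256744 org [606.  205.7] xdir deg -1.2 bays [606.8 245.7] [605.1 165.7]
H [[590.0, 102.0], [753.0, 93.0], [741.0, -97.0], [578.0, -86.0]] front len 188.3 depth 162.8 250.10460905340014 org [621.2   5.9] xdir deg -3.6 bays [623.7  45.8] [618.7 -34. ]
C [[706.0, -113.0], [717.0, -288.0], [566.0, -293.0], [556.0, -121.0]] front len 173.3 depth 150.6 232.776946421114 org [ 597.9 -204.7] xdir deg 3.6 bays [ 595.4 -164.8] [ 600.4 -244.6]
```

View pics/a.png

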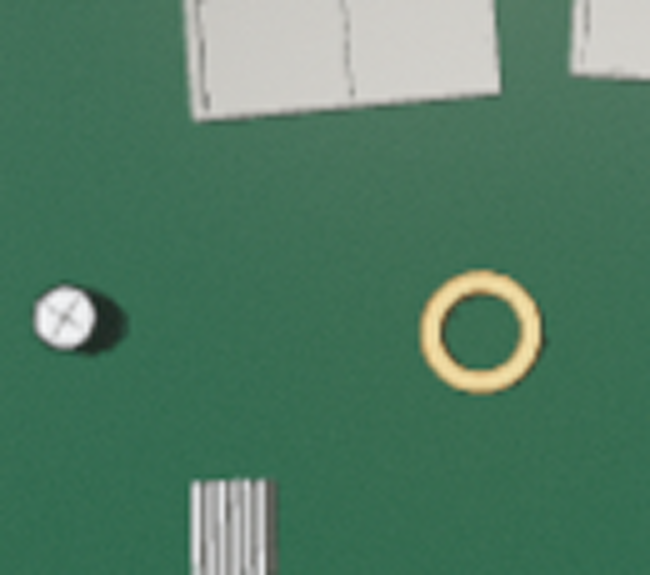

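```bash
python3 - <<'E'
from h import *
for lab,l,r in(("T",(153.4,164.4),(215.2,158.6)),("H",(229.2,154.8),(290.8,157.8)),("C",(305.8,165.6),(367,160.4))):
    l=ray("top",*l,8);r=ray("top",*r,8);d=(l-r);w=np.hypot(*d);d/=w;nx=np.array([d[1],-d[0]]);org=(l+r)/2+37*nx
    print(lab,"w %.1f"%w,"org",org.round(1),"xdir %.1f"%np.degrees(np.arctan2(nx[1],nx[0])),"bays +y",(org+40*d).round(1),"-y",(org-40*d).round(1),"sample",(org+83*nx).round(1))
print("C divider",ray("top",334,138.4,8),ray("top",335.4,162.4,8))
print("C sample top",ray("top",265+350/5,100+82/5,50),"T sample",ray("top",281/1.5625,179/1.5625,50),"H",ray("top",410/1.5625,175/1.5625,39))
print(to(351,265,150,90))
E
```

```text
T w 169.2 org [613.1 207.3] xdir 4.2 bays +y [610.1 247.2] -y [616.  167.4] sample [695.8 213.3]
H w 168.6 org [622.9  -4.9] xdir -4.1 bays +y [625.8  35. ] -y [620.1 -44.8] sample [705.7 -10.8]
C w 167.9 org [ 599.9 -208. ] xdir 3.7 bays +y [ 597.4 -168.1] -y [ 602.5 -247.9] sample [ 682.7 -202.7]
C divider [ 631.33206467 -206.44574977] [ 564.70012714 -207.63938423]
C sample top [ 681.51202369 -203.34956633] T sample [695.47436009 208.69336107] H [700.8119558  -11.05667788]
(array([-207.1, -286.6,   80.7]), np.float64(-24.856077689509874))
```

>>> carry_out --steps '[{"dx": -207, "dy": -286.5, "dz": 100, "az": -25, "grip": 0}, {"dx": -207, "dy": -286.5, "dz": 100, "az": -25, "grip": 0}, {"dx": -207, "dy": -286.5, "dz": 100, "az": -25, "grip": 0}, {"dx": -207, "dy": -286.5, "dz": 100, "az": -25, "grip": 0}, {"dx": -207, "dy": -286.5, "dz": 100, "az": -25, "grip": 0}, {"dx": -207, "dy": -286.5, "dz": 100, "az": -25, "grip": 0}, {"dx": -207, "dy": -286.5, "dz": 100, "az": -25, "grip": 0}, {"dx": -207, "dy": -286.5, "dz": 100, "az": -25, "grip": 0}, {"dx": -207, "dy": -286.5, "dz": 100, "az": -25, "grip": 0}, {"dx": -207, "dy": -286.5, "dz": 100, "az": -25, "grip": 0}, {"dx": -207, "dy": -286.5, "dz": 100, "az": -25, "grip": 0}]' --newtons 40

```text
validation failed for argument at $.st...
```

```bash
python3 -c "
from h import *
s=get_state();print(s['tcp_pos'],s['tool_rot'],s['time_s'],s['qpos'].round(2) if hasattr(s['qpos'],'round') else s['qpos'],to(351,265,10,90))"
```

```text
[283.54891134 612.13925696 230.67621729] [-3.14040546e+00  6.92755971e-05  2.70777226e+00] 0.1 [-1.29  0.43  0.07  1.61 -0.03  1.11 -0.07] (array([-207.1, -286.6,  220.7]), np.float64(-24.856077689509874))
```

>>> carry_out --steps '[{"dx": -50, "dy": -70, "dz": 25, "ax": 0, "ay": 0, "az": -8, "grip": 0}]' --newtons 40

```text
time_s: 0.2
tcp_pos: [290.3, 569.6, 217.5]
tool_rot: [3.139, -0.001, 2.852]
wrist_force: [0.5, -0.3, 0.4]
opening: 85.6
finger_force: 0.0
```

```bash
python3 -c "
from h import *
print(to(351,265,130,90))"
```

```text
(array([-145.1, -274.6,   87.5]), np.float64(-16.58684521669933))
```

>>> carry_out --steps '[{"dx": -145, "dy": -274.5, "dz": 87, "ax": 0, "ay": 0, "az": -16.5, "grip": 0}, {"dx": -145, "dy": -274.5, "dz": 87, "ax": 0, "ay": 0, "az": -16.5, "grip": 0}, {"dx": -145, "dy": -274.5, "dz": 87, "ax": 0, "ay": 0, "az": -16.5, "grip": 0}, {"dx": -145, "dy": -274.5, "dz": 87, "ax": 0, "ay": 0, "az": -16.5, "grip": 0}, {"dx": -145, "dy": -274.5, "dz": 87, "ax": 0, "ay": 0, "az": -16.5, "grip": 0}, {"dx": -145, "dy": -274.5, "dz": 87, "ax": 0, "ay": 0, "az": -16.5, "grip": 0}, {"dx": -145, "dy": -274.5, "dz": 87, "ax": 0, "ay": 0, "az": -16.5, "grip": 0}, {"dx": -145, "dy": -274.5, "dz": 87, "ax": 0, "ay": 0, "az": -16.5, "grip": 0}, {"dx": -145, "dy": -274.5, "dz": 87, "ax": 0, "ay": 0, "az": -16.5, "grip": 0}, {"dx": -145, "dy": -274.5, "dz": 87, "ax": 0, "ay": 0, "az": -16.5, "grip": 0}]'

```text
time_s: 1.2
tcp_pos: [351.8, 261.6, 130.6]
tool_rot: [3.141, 0.0, 3.136]
wrist_force: [0.4, 1.0, -0.1]
opening: 85.3
finger_force: 0.0
```

```bash
python3 -c "
from h import *
s=get_state();print(s['tcp_pos'],s['tool_rot'],np.round(s['qpos'],2),to(351,265,10,90))"
```

```text
[351.79749302 261.58138417 130.6033282 ] [3.14106542e+00 2.99849527e-04 3.13640332e+00] [-0.87  0.17  0.09  2.22 -0.02  0.75  0.8 ] (array([  0.8,   3.4, 120.6]), np.float64(-0.2973271311587382))
```

>>> carry_out --steps '[{"dx": 1, "dy": 3.5, "dz": 40, "ax": 0, "ay": 0, "az": 0, "grip": 0}, {"dx": 1, "dy": 3.5, "dz": 80, "ax": 0, "ay": 0, "az": 0, "grip": 0}, {"dx": 1, "dy": 3.5, "dz": 105, "ax": 0, "ay": 0, "az": 0, "grip": 0}, {"dx": 1, "dy": 3.5, "dz": 120, "ax": 0, "ay": 0, "az": 0, "grip": 0}, {"dx": 1, "dy": 3.5, "dz": 120, "ax": 0, "ay": 0, "az": 0, "grip": 0}, {"dx": 1, "dy": 3.5, "dz": 120, "ax": 0, "ay": 0, "az": 0, "grip": 1}, {"dx": 1, "dy": 3.5, "dz": 120, "ax": 0, "ay": 0, "az": 0, "grip": 1}, {"dx": 1, "dy": 3.5, "dz": 120, "ax": 0, "ay": 0, "az": 0, "grip": 1}, {"dx": 1, "dy": 3.5, "dz": 120, "ax": 0, "ay": 0, "az": 0, "grip": 1}, {"dx": 1, "dy": 3.5, "dz": 120, "ax": 0, "ay": 0, "az": 0, "grip": 1}, {"dx": 1, "dy": 3.5, "dz": 120, "ax": 0, "ay": 0, "az": 0, "grip": 1}, {"dx": 1, "dy": 3.5, "dz": 120, "ax": 0, "ay": 0, "az": 0, "grip": 1}]'

```text
time_s: 2.4
tcp_pos: [351.2, 264.6, 11.3]
tool_rot: [3.14, 0.001, 3.136]
wrist_force: [-2.0, -0.5, 11.7]
opening: 35.4
finger_force: 38.6
```

```bash
python3 -c "
from h import *
print(get_state()['tcp_pos'],to(625.8,35,130,86))"
```

```text
[351.24769936 264.59148992  11.31655788] (array([-275.9, -227.9, -118.7]), np.float64(3.6515753980905856))
```

>>> carry_out --steps '[{"dx": 0, "dy": 0, "dz": -30, "ax": 0, "ay": 0, "az": 0, "grip": 1}, {"dx": 0, "dy": 0, "dz": -70, "ax": 0, "ay": 0, "az": 0, "grip": 1}, {"dx": 0, "dy": 0, "dz": -119, "ax": 0, "ay": 0, "az": 0, "grip": 1}, {"dx": -30, "dy": -25, "dz": -119, "ax": 0, "ay": 0, "az": 1, "grip": 1}, {"dx": -65, "dy": -54, "dz": -119, "ax": 0, "ay": 0, "az": 2, "grip": 1}, {"dx": -100, "dy": -83, "dz": -119, "ax": 0, "ay": 0, "az": 3, "grip": 1}, {"dx": -135, "dy": -112, "dz": -119, "ax": 0, "ay": 0, "az": 3.5, "grip": 1}, {"dx": -170, "dy": -141, "dz": -119, "ax": 0, "ay": 0, "az": 3.5, "grip": 1}, {"dx": -205, "dy": -170, "dz": -119, "ax": 0, "ay": 0, "az": 3.5, "grip": 1}, {"dx": -240, "dy": -198, "dz": -119, "ax": 0, "ay": 0, "az": 3.5, "grip": 1}, {"dx": -265, "dy": -219, "dz": -119, "ax": 0, "ay": 0, "az": 3.5, "grip": 1}, {"dx": -276, "dy": -228, "dz": -119, "ax": 0, "ay": 0, "az": 3.5, "grip": 1}, {"dx": -276, "dy": -228, "dz": -119, "ax": 0, "ay": 0, "az": 3.5, "grip": 1}, {"dx": -276, "dy": -228, "dz": -119, "ax": 0, "ay": 0, "az": 3.5, "grip": 1}, {"dx": -276, "dy": -228, "dz": -119, "ax": 0, "ay": 0, "az": 3.5, "grip": 1}]'

```text
time_s: 3.9
tcp_pos: [624.5, 35.7, 129.5]
tool_rot: [3.141, -0.0, 3.076]
wrist_force: [0.2, -0.0, -0.8]
opening: 35.4
finger_force: 41.4
```

```bash
python3 -c "
from h import *
print(get_state()['tcp_pos'],to(625.8,35,15,86))
cv2.imwrite('pics/s1.png',cv2.resize(cv2.cvtColor(camera('scene'),cv2.COLOR_RGB2BGR)[100:320,100:420],None,fx=2.4,fy=2.4,interpolation=cv2.INTER_CUBIC))"
```

```text
[624.48034425  35.69547207 129.48354224] (array([ -1.4,  -0.6, 114.5]), np.float64(0.22969183668259063))
```

View pics/s1.png

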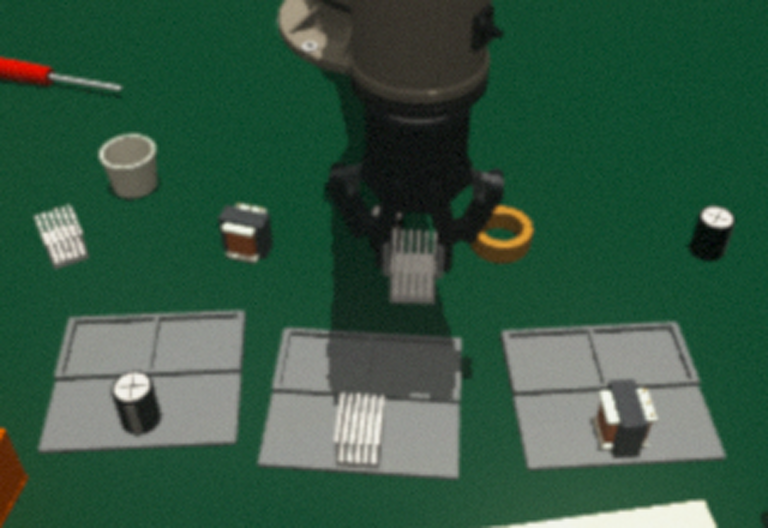

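The heatsink hangs level between the fingers (413,265), above the middle tray's bay on the robot's left.

>>> carry_out --steps '[{"dx": -1, "dy": -0.5, "dz": 40, "ax": 0, "ay": 0, "az": 0, "grip": 1}, {"dx": -1, "dy": -0.5, "dz": 80, "ax": 0, "ay": 0, "az": 0, "grip": 1}, {"dx": -1, "dy": -0.5, "dz": 102, "ax": 0, "ay": 0, "az": 0, "grip": 1}, {"dx": -1, "dy": -0.5, "dz": 108, "ax": 0, "ay": 0, "az": 0, "grip": 1}, {"dx": -1, "dy": -0.5, "dz": 111, "ax": 0, "ay": 0, "az": 0, "grip": 1}, {"dx": -1, "dy": -0.5, "dz": 113, "ax": 0, "ay": 0, "az": 0, "grip": 1}, {"dx": -1, "dy": -0.5, "dz": 113, "ax": 0, "ay": 0, "az": 0, "grip": 1}, {"dx": -1, "dy": -0.5, "dz": 113, "ax": 0, "ay": 0, "az": 0, "grip": 1}]'

```text
time_s: 4.75
tcp_pos: [626.9, 33.8, 17.5]
tool_rot: [3.141, 0.002, 3.074]
wrist_force: [0.1, -0.6, -0.2]
opening: 35.2
finger_force: 41.2
```

>>> carry_out --steps '[{"dx": 0, "dy": 0, "dz": 1, "ax": 0, "ay": 0, "az": 0, "grip": 1}, {"dx": 0, "dy": 0, "dz": 2, "ax": 0, "ay": 0, "az": 0, "grip": 1}, {"dx": 0, "dy": 0, "dz": 2, "ax": 0, "ay": 0, "az": 0, "grip": 1}]'

```text
time_s: 5.05
tcp_pos: [626.7, 33.8, 15.4]
tool_rot: [3.141, 0.001, 3.074]
wrist_force: [-5.7, 0.4, 14.8]
opening: 35.0
finger_force: 43.1
```

>>> carry_out --steps '[{"dx": 0, "dy": 0, "dz": -0.5, "ax": 0, "ay": 0, "az": 0, "grip": 0.35}, {"dx": 0, "dy": 0, "dz": -0.5, "ax": 0, "ay": 0, "az": 0, "grip": 0.35}, {"dx": 0, "dy": 0, "dz": -0.5, "ax": 0, "ay": 0, "az": 0, "grip": 0.35}, {"dx": 0, "dy": 0, "dz": -0.5, "ax": 0, "ay": 0, "az": 0, "grip": 0.35}, {"dx": 0, "dy": 0, "dz": -20, "ax": 0, "ay": 0, "az": 0, "grip": 0.35}, {"dx": 0, "dy": 0, "dz": -60, "ax": 0, "ay": 0, "az": 0, "grip": 0}, {"dx": 0, "dy": 0, "dz": -115, "ax": 0, "ay": 0, "az": 0, "grip": 0}, {"dx": 0, "dy": 0, "dz": -115, "ax": 0, "ay": 0, "az": 0, "grip": 0}]'

```text
time_s: 5.85
tcp_pos: [629.2, 33.6, 135.1]
tool_rot: [3.14, 0.007, 3.074]
wrist_force: [0.6, -0.7, -0.3]
opening: 85.6
finger_force: 0.0
```

```bash
python3 -c "
from h import *
s=get_state();print(s['opening'],s['tcp_pos'],to(462.8,347.4,130,90),to(462.8,347.4,130,140))"
```

```text
85.57297575817019 [629.18326685  33.64870136 135.1123904 ] (array([187.3, 301.7,   5.1]), np.float64(-3.888966444873418)) (array([187.3, 301.7,   5.1]), np.float64(-53.888966444873404))
```

>>> carry_out --steps '[{"dx": 30, "dy": 48, "dz": 5, "ax": 0, "ay": 0, "az": -1, "grip": 0}, {"dx": 55, "dy": 88, "dz": 5, "ax": 0, "ay": 0, "az": -2, "grip": 0}, {"dx": 80, "dy": 128, "dz": 5, "ax": 0, "ay": 0, "az": -3, "grip": 0}, {"dx": 105, "dy": 169, "dz": 5, "ax": 0, "ay": 0, "az": -4, "grip": 0}, {"dx": 130, "dy": 209, "dz": 5, "ax": 0, "ay": 0, "az": -4, "grip": 0}, {"dx": 155, "dy": 250, "dz": 5, "ax": 0, "ay": 0, "az": -4, "grip": 0}, {"dx": 175, "dy": 282, "dz": 5, "ax": 0, "ay": 0, "az": -4, "grip": 0}, {"dx": 187, "dy": 301.5, "dz": 5, "ax": 0, "ay": 0, "az": -4, "grip": 0}, {"dx": 187, "dy": 301.5, "dz": 5, "ax": 0, "ay": 0, "az": -4, "grip": 0}, {"dx": 187, "dy": 301.5, "dz": 5, "ax": 0, "ay": 0, "az": -4, "grip": 0}, {"dx": 187, "dy": 301.5, "dz": 5, "ax": 0, "ay": 0, "az": -4, "grip": 0}, {"dx": 187, "dy": 301.5, "dz": 5, "ax": 0, "ay": 0, "az": -4, "grip": 0}]'

```text
time_s: 7.05
tcp_pos: [460.7, 346.0, 124.4]
tool_rot: [-3.141, 0.0, -3.141]
wrist_force: [0.0, 0.4, -0.2]
opening: 85.4
finger_force: 0.0
```

```bash
python3 -c "
from h import *
s=get_state();print(s['tcp_pos'],to(462.8,347.4,12,90))"
```

```text
[460.72431118 346.01351789 124.37031896] (array([ -2.1,   1.4, 112.4]), np.float64(0.037881954233938586))
```

>>> carry_out --steps '[{"dx": -2, "dy": 1.5, "dz": 40, "ax": 0, "ay": 0, "az": 0, "grip": 0}, {"dx": -2, "dy": 1.5, "dz": 80, "ax": 0, "ay": 0, "az": 0, "grip": 0}, {"dx": -2, "dy": 1.5, "dz": 102, "ax": 0, "ay": 0, "az": 0, "grip": 0}, {"dx": -2, "dy": 1.5, "dz": 112, "ax": 0, "ay": 0, "az": 0, "grip": 0}, {"dx": -2, "dy": 1.5, "dz": 112, "ax": 0, "ay": 0, "az": 0, "grip": 0}, {"dx": -2, "dy": 1.5, "dz": 112, "ax": 0, "ay": 0, "az": 0, "grip": 0.4}, {"dx": -2, "dy": 1.5, "dz": 112, "ax": 0, "ay": 0, "az": 0, "grip": 1}, {"dx": -2, "dy": 1.5, "dz": 112, "ax": 0, "ay": 0, "az": 0, "grip": 1}, {"dx": -2, "dy": 1.5, "dz": 112, "ax": 0, "ay": 0, "az": 0, "grip": 1}, {"dx": -2, "dy": 1.5, "dz": 112, "ax": 0, "ay": 0, "az": 0, "grip": 1}, {"dx": -2, "dy": 1.5, "dz": 112, "ax": 0, "ay": 0, "az": 0, "grip": 1}, {"dx": -2, "dy": 1.5, "dz": 112, "ax": 0, "ay": 0, "az": 0, "grip": 1}, {"dx": -2, "dy": 1.5, "dz": 112, "ax": 0, "ay": 0, "az": 0, "grip": 1}]'

```text
time_s: 8.35
tcp_pos: [462.5, 349.0, 13.4]
tool_rot: [3.141, 0.001, -3.139]
wrist_force: [-1.7, -1.6, 10.3]
opening: 34.4
finger_force: 38.8
```

```bash
python3 -c "
from h import *
s=get_state();print(s['tcp_pos'],to(602.5,-247.9,130,94))"
```

```text
[462.47049243 349.04183987  13.42117451] (array([-138.5, -597.3, -116.6]), np.float64(-3.8560533952505267))
```

>>> carry_out --steps '[{"dx": 0, "dy": 0, "dz": -30, "ax": 0, "ay": 0, "az": 0, "grip": 1}, {"dx": 0, "dy": 0, "dz": -75, "ax": 0, "ay": 0, "az": 0, "grip": 1}, {"dx": -3, "dy": -14, "dz": -117, "ax": 0, "ay": 0, "az": 0, "grip": 1}, {"dx": -10, "dy": -43, "dz": -117, "ax": 0, "ay": 0, "az": 0, "grip": 1}, {"dx": -19, "dy": -84, "dz": -117, "ax": 0, "ay": 0, "az": 0, "grip": 1}, {"dx": -29, "dy": -125, "dz": -117, "ax": 0, "ay": 0, "az": 0, "grip": 1}, {"dx": -40, "dy": -172, "dz": -117, "ax": 0, "ay": 0, "az": -1, "grip": 1}, {"dx": -51, "dy": -219, "dz": -117, "ax": 0, "ay": 0, "az": -2, "grip": 1}, {"dx": -62, "dy": -266, "dz": -117, "ax": 0, "ay": 0, "az": -3, "grip": 1}, {"dx": -73, "dy": -313, "dz": -117, "ax": 0, "ay": 0, "az": -4, "grip": 1}, {"dx": -83, "dy": -360, "dz": -117, "ax": 0, "ay": 0, "az": -4, "grip": 1}, {"dx": -94, "dy": -407, "dz": -117, "ax": 0, "ay": 0, "az": -4, "grip": 1}, {"dx": -105, "dy": -454, "dz": -117, "ax": 0, "ay": 0, "az": -4, "grip": 1}, {"dx": -116, "dy": -501, "dz": -117, "ax": 0, "ay": 0, "az": -4, "grip": 1}, {"dx": -126, "dy": -543, "dz": -117, "ax": 0, "ay": 0, "az": -4, "grip": 1}, {"dx": -134, "dy": -577, "dz": -117, "ax": 0, "ay": 0, "az": -4, "grip": 1}, {"dx": -138.5, "dy": -597, "dz": -117, "ax": 0, "ay": 0, "az": -4, "grip": 1}, {"dx": -138.5, "dy": -597, "dz": -117, "ax": 0, "ay": 0, "az": -4, "grip": 1}, {"dx": -138.5, "dy": -597, "dz": -117, "ax": 0, "ay": 0, "az": -4, "grip": 1}, {"dx": -138.5, "dy": -597, "dz": -117, "ax": 0, "ay": 0, "az": -4, "grip": 1}]'

```text
time_s: 10.35
tcp_pos: [602.1, -246.7, 129.4]
tool_rot: [3.141, -0.0, -3.068]
wrist_force: [0.2, 0.1, -0.2]
opening: 33.8
finger_force: 40.0
```

```bash
python3 -c "
from h import *
s=get_state();print(s['tcp_pos'],to(602.5,-247.9,17.5,94))"
```

```text
[ 602.06123098 -246.65675466  129.44304961] (array([ -0.3,  -1.3, 111.9]), np.float64(0.21794053433166027))
```

>>> carry_out --steps '[{"dx": 0, "dy": -1, "dz": 40, "ax": 0, "ay": 0, "az": 0, "grip": 1}, {"dx": 0, "dy": -1, "dz": 80, "ax": 0, "ay": 0, "az": 0, "grip": 1}, {"dx": 0, "dy": -1, "dz": 100, "ax": 0, "ay": 0, "az": 0, "grip": 1}, {"dx": 0, "dy": -1, "dz": 107, "ax": 0, "ay": 0, "az": 0, "grip": 1}, {"dx": 0, "dy": -1, "dz": 110, "ax": 0, "ay": 0, "az": 0, "grip": 1}, {"dx": 0, "dy": -1, "dz": 112, "ax": 0, "ay": 0, "az": 0, "grip": 1}, {"dx": 0, "dy": -1, "dz": 112, "ax": 0, "ay": 0, "az": 0, "grip": 1}, {"dx": 0, "dy": -1, "dz": 112, "ax": 0, "ay": 0, "az": 0, "grip": 1}]'

```text
time_s: 11.15
tcp_pos: [602.7, -249.1, 18.4]
tool_rot: [-3.141, 0.001, -3.069]
wrist_force: [-0.2, 0.3, 0.0]
opening: 34.1
finger_force: 40.0
```

>>> carry_out --steps '[{"dx": 0, "dy": 0, "dz": 1, "ax": 0, "ay": 0, "az": 0, "grip": 1}, {"dx": 0, "dy": 0, "dz": 1.5, "ax": 0, "ay": 0, "az": 0, "grip": 1}, {"dx": 0, "dy": 0, "dz": 1.5, "ax": 0, "ay": 0, "az": 0, "grip": 1}]'

```text
time_s: 11.45
tcp_pos: [602.6, -249.2, 17.4]
tool_rot: [-3.141, 0.001, -3.069]
wrist_force: [-5.2, 2.7, 17.4]
opening: 33.9
finger_force: 42.1
```

Seated. Release, rise, and go for the right heatsink (nearest).

>>> carry_out --steps '[{"dx": 0, "dy": 0, "dz": -0.5, "ax": 0, "ay": 0, "az": 0, "grip": 0.35}, {"dx": 0, "dy": 0, "dz": -0.5, "ax": 0, "ay": 0, "az": 0, "grip": 0.35}, {"dx": 0, "dy": 0, "dz": -0.5, "ax": 0, "ay": 0, "az": 0, "grip": 0.35}, {"dx": 0, "dy": 0, "dz": -0.5, "ax": 0, "ay": 0, "az": 0, "grip": 0.35}, {"dx": 0, "dy": 0, "dz": -20, "ax": 0, "ay": 0, "az": 0, "grip": 0.35}, {"dx": 0, "dy": 0, "dz": -60, "ax": 0, "ay": 0, "az": 0, "grip": 0}, {"dx": 0, "dy": 0, "dz": -110, "ax": 0, "ay": 0, "az": 0, "grip": 0}, {"dx": 0, "dy": 0, "dz": -110, "ax": 0, "ay": 0, "az": 0, "grip": 0}, {"dx": 0, "dy": 0, "dz": -110, "ax": 0, "ay": 0, "az": 0, "grip": 0}]'

```text
time_s: 12.35
tcp_pos: [602.7, -249.2, 127.2]
tool_rot: [-3.141, 0.002, -3.069]
wrist_force: [0.3, -0.8, -1.4]
opening: 85.5
finger_force: 0.0
```

```bash
python3 -c "
from h import *
s=get_state();print(s['tcp_pos'],np.round(s['qpos'],2),to(463,-325,130,-60.8))"
```

```text
[ 602.71455257 -249.17926809  127.16135504] [ 0.06  0.51  0.32  1.77 -0.2   0.9   2.1 ] (array([144.8, -65.5,  -2.8]), np.float64(-25.05367144425449))
```

>>> carry_out --steps '[{"dx": 10, "dy": -5, "dz": -3, "ax": 0, "ay": 0, "az": 8, "grip": 0}, {"dx": 20, "dy": -9, "dz": -3, "ax": 0, "ay": 0, "az": 16, "grip": 0}, {"dx": 30, "dy": -14, "dz": -3, "ax": 0, "ay": 0, "az": 24, "grip": 0}, {"dx": 40, "dy": -18, "dz": -3, "ax": 0, "ay": 0, "az": 32, "grip": 0}, {"dx": 50, "dy": -23, "dz": -3, "ax": 0, "ay": 0, "az": 40, "grip": 0}, {"dx": 60, "dy": -27, "dz": -3, "ax": 0, "ay": 0, "az": 48, "grip": 0}, {"dx": 70, "dy": -32, "dz": -3, "ax": 0, "ay": 0, "az": 56, "grip": 0}, {"dx": 80, "dy": -36, "dz": -3, "ax": 0, "ay": 0, "az": 64, "grip": 0}, {"dx": 90, "dy": -41, "dz": -3, "ax": 0, "ay": 0, "az": 72, "grip": 0}, {"dx": 100, "dy": -45, "dz": -3, "ax": 0, "ay": 0, "az": 80, "grip": 0}, {"dx": 110, "dy": -50, "dz": -3, "ax": 0, "ay": 0, "az": 88, "grip": 0}, {"dx": 120, "dy": -54, "dz": -3, "ax": 0, "ay": 0, "az": 96, "grip": 0}, {"dx": 130, "dy": -59, "dz": -3, "ax": 0, "ay": 0, "az": 104, "grip": 0}, {"dx": 140, "dy": -63, "dz": -3, "ax": 0, "ay": 0, "az": 112, "grip": 0}, {"dx": 145, "dy": -65.5, "dz": -3, "ax": 0, "ay": 0, "az": 120, "grip": 0}, {"dx": 145, "dy": -65.5, "dz": -3, "ax": 0, "ay": 0, "az": 128, "grip": 0}, {"dx": 145, "dy": -65.5, "dz": -3, "ax": 0, "ay": 0, "az": 136, "grip": 0}, {"dx": 145, "dy": -65.5, "dz": -3, "ax": 0, "ay": 0, "az": 144, "grip": 0}, {"dx": 145, "dy": -65.5, "dz": -3, "ax": 0, "ay": 0, "az": 151, "grip": 0}, {"dx": 145, "dy": -65.5, "dz": -3, "ax": 0, "ay": 0, "az": 155, "grip": 0}]'

```text
time_s: 14.35
tcp_pos: [461.5, -324.5, 127.7]
tool_rot: [-3.141, 0.002, 0.504]
wrist_force: [0.0, 0.6, 0.5]
opening: 85.6
finger_force: 0.0
```

```bash
python3 -c "
from h import *
camera('top')
s=get_state();print(s['tcp_pos'],np.round(s['qpos'],2),to(463,-325,11,-60.8))"
```

```text
[ 461.56491771 -324.38351478  127.61032395] [-0.27  0.6   1.05  1.99 -0.64  0.94  0.04] (array([  1. ,   1.2, 116.6]), np.float64(-0.5005901201931096))
```

>>> carry_out --steps '[{"dx": 1, "dy": 1, "dz": 40, "ax": 0, "ay": 0, "az": -0.5, "grip": 0}, {"dx": 1, "dy": 1, "dz": 80, "ax": 0, "ay": 0, "az": -0.5, "grip": 0}, {"dx": 1, "dy": 1, "dz": 105, "ax": 0, "ay": 0, "az": -0.5, "grip": 0}, {"dx": 1, "dy": 1, "dz": 116, "ax": 0, "ay": 0, "az": -0.5, "grip": 0}, {"dx": 1, "dy": 1, "dz": 116, "ax": 0, "ay": 0, "az": -0.5, "grip": 0}, {"dx": 1, "dy": 1, "dz": 116, "ax": 0, "ay": 0, "az": -0.5, "grip": 0.4}, {"dx": 1, "dy": 1, "dz": 116, "ax": 0, "ay": 0, "az": -0.5, "grip": 1}, {"dx": 1, "dy": 1, "dz": 116, "ax": 0, "ay": 0, "az": -0.5, "grip": 1}, {"dx": 1, "dy": 1, "dz": 116, "ax": 0, "ay": 0, "az": -0.5, "grip": 1}, {"dx": 1, "dy": 1, "dz": 116, "ax": 0, "ay": 0, "az": -0.5, "grip": 1}, {"dx": 1, "dy": 1, "dz": 116, "ax": 0, "ay": 0, "az": -0.5, "grip": 1}, {"dx": 1, "dy": 1, "dz": 116, "ax": 0, "ay": 0, "az": -0.5, "grip": 1}]'

```text
time_s: 15.6
tcp_pos: [464.1, -325.4, 13.9]
tool_rot: [3.141, -0.001, 0.517]
wrist_force: [-0.5, 2.3, 12.0]
opening: 35.5
finger_force: 38.9
```

```bash
python3 -c "
from h import *
s=get_state();print(s['tcp_pos'],np.round(s['qpos'],2),to(620.1,-45,130,86))"
```

```text
[ 464.13035781 -325.36266798   13.88528587] [-0.13  0.73  0.84  2.04 -0.82  0.75  0.19] (array([ 274.2, -166.5, -116.1]), np.float64(33.648608556058946))
```

>>> carry_out --steps '[{"dx": 0, "dy": 0, "dz": -30, "ax": 0, "ay": 0, "az": 0, "grip": 1}, {"dx": 0, "dy": 0, "dz": -75, "ax": 0, "ay": 0, "az": 0, "grip": 1}, {"dx": 10, "dy": -6, "dz": -116, "ax": 0, "ay": 0, "az": 0, "grip": 1}, {"dx": 35, "dy": -21, "dz": -116, "ax": 0, "ay": 0, "az": 4, "grip": 1}, {"dx": 65, "dy": -39, "dz": -116, "ax": 0, "ay": 0, "az": 8, "grip": 1}, {"dx": 95, "dy": -58, "dz": -116, "ax": 0, "ay": 0, "az": 12, "grip": 1}, {"dx": 125, "dy": -76, "dz": -116, "ax": 0, "ay": 0, "az": 16, "grip": 1}, {"dx": 155, "dy": -94, "dz": -116, "ax": 0, "ay": 0, "az": 20, "grip": 1}, {"dx": 185, "dy": -112, "dz": -116, "ax": 0, "ay": 0, "az": 24, "grip": 1}, {"dx": 215, "dy": -131, "dz": -116, "ax": 0, "ay": 0, "az": 28, "grip": 1}, {"dx": 245, "dy": -149, "dz": -116, "ax": 0, "ay": 0, "az": 32, "grip": 1}, {"dx": 265, "dy": -161, "dz": -116, "ax": 0, "ay": 0, "az": 33.5, "grip": 1}, {"dx": 274, "dy": -166.5, "dz": -116, "ax": 0, "ay": 0, "az": 33.5, "grip": 1}, {"dx": 274, "dy": -166.5, "dz": -116, "ax": 0, "ay": 0, "az": 33.5, "grip": 1}, {"dx": 274, "dy": -166.5, "dz": -116, "ax": 0, "ay": 0, "az": 33.5, "grip": 1}, {"dx": 274, "dy": -166.5, "dz": -116, "ax": 0, "ay": 0, "az": 33.5, "grip": 1}]'

```text
time_s: 17.2
tcp_pos: [618.7, -46.5, 129.2]
tool_rot: [-3.141, -0.0, -0.069]
wrist_force: [0.5, -0.0, -0.8]
opening: 35.2
finger_force: 41.2
```

```bash
python3 -c "
from h import *
cv2.imwrite('pics/s2.png',cv2.resize(cv2.cvtColor(camera('scene'),cv2.COLOR_RGB2BGR)[140:320,100:420],None,fx=2.4,fy=2.4,interpolation=cv2.INTER_CUBIC))
s=get_state();print(s['tcp_pos'],np.round(s['qpos'],2),to(620.1,-45,18,86))"
```

```text
[618.77693072 -46.40256894 129.17175186] [-0.81  0.8   1.19  1.87 -0.84  1.09 -0.92] (array([  1.2,  -1.5, 111.2]), np.float64(0.0396128507761091))
```

View pics/s2.png

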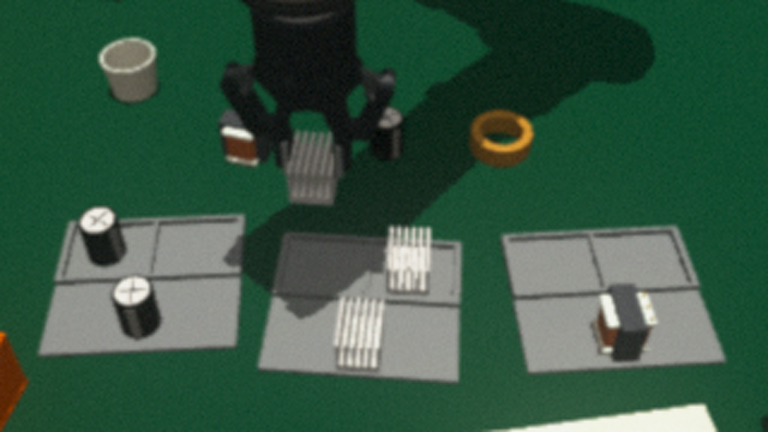

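The heatsink is held level above its bay. The placed capacitor (103,238) and heatsink (408,260) stand inside their bays.

>>> carry_out --steps '[{"dx": 1, "dy": -1.5, "dz": 40, "ax": 0, "ay": 0, "az": 0, "grip": 1}, {"dx": 1, "dy": -1.5, "dz": 80, "ax": 0, "ay": 0, "az": 0, "grip": 1}, {"dx": 1, "dy": -1.5, "dz": 100, "ax": 0, "ay": 0, "az": 0, "grip": 1}, {"dx": 1, "dy": -1.5, "dz": 106, "ax": 0, "ay": 0, "az": 0, "grip": 1}, {"dx": 1, "dy": -1.5, "dz": 110, "ax": 0, "ay": 0, "az": 0, "grip": 1}, {"dx": 1, "dy": -1.5, "dz": 111, "ax": 0, "ay": 0, "az": 0, "grip": 1}, {"dx": 1, "dy": -1.5, "dz": 111.5, "ax": 0, "ay": 0, "az": 0, "grip": 1}, {"dx": 1, "dy": -1.5, "dz": 111.5, "ax": 0, "ay": 0, "az": 0, "grip": 1}]'

```text
time_s: 18.05
tcp_pos: [620.9, -43.6, 18.2]
tool_rot: [-3.141, -0.001, -0.067]
wrist_force: [0.6, 0.3, -1.5]
opening: 35.2
finger_force: 41.2
```

>>> carry_out --steps '[{"dx": 0, "dy": 0, "dz": 1, "ax": 0, "ay": 0, "az": 0, "grip": 1}, {"dx": 0, "dy": 0, "dz": 1.5, "ax": 0, "ay": 0, "az": 0, "grip": 1}, {"dx": 0, "dy": 0, "dz": 1.5, "ax": 0, "ay": 0, "az": 0, "grip": 1}]'

```text
time_s: 18.35
tcp_pos: [621.0, -43.5, 17.9]
tool_rot: [-3.14, -0.001, -0.067]
wrist_force: [-9.1, 4.7, 29.3]
opening: 35.5
finger_force: 44.7
```

>>> carry_out --steps '[{"dx": 0, "dy": 0, "dz": 0, "ax": 0, "ay": 0, "az": 0, "grip": 1}, {"dx": 0, "dy": 0, "dz": 0, "ax": 0, "ay": 0, "az": 0, "grip": 0.35}, {"dx": 0, "dy": 0, "dz": 0, "ax": 0, "ay": 0, "az": 0, "grip": 0.35}, {"dx": 0, "dy": 0, "dz": 0, "ax": 0, "ay": 0, "az": 0, "grip": 0.35}, {"dx": 0, "dy": 0, "dz": 0, "ax": 0, "ay": 0, "az": 0, "grip": 0.35}, {"dx": 0, "dy": 0, "dz": -20, "ax": 0, "ay": 0, "az": 0, "grip": 0.35}, {"dx": 0, "dy": 0, "dz": -60, "ax": 0, "ay": 0, "az": 0, "grip": 0}, {"dx": 0, "dy": 0, "dz": -110, "ax": 0, "ay": 0, "az": 0, "grip": 0}, {"dx": 0, "dy": 0, "dz": -110, "ax": 0, "ay": 0, "az": 0, "grip": 0}, {"dx": 0, "dy": 0, "dz": -110, "ax": 0, "ay": 0, "az": 0, "grip": 0}]'

```text
time_s: 19.35
tcp_pos: [621.1, -43.6, 128.0]
tool_rot: [-3.141, -0.002, -0.067]
wrist_force: [0.2, 0.1, -0.5]
opening: 85.7
finger_force: 0.0
```

```bash
python3 -c "
from h import *
s=get_state();print(s['tcp_pos'],np.round(s['qpos'],2),to(461.5,-132.3,130,74.5),to(458,12.7,130,90))"
```

```text
[621.06614493 -43.56175179 127.99747224] [-0.8   0.78  1.15  1.86 -0.82  1.07 -0.95] (array([-153.2,   99.3,   -2. ]), np.float64(11.645689800607386)) (array([-166.5,  -45.2,   -2. ]), np.float64(-3.8543101993926143))
```

>>> carry_out --steps '[{"dx": -25, "dy": -7, "dz": -2, "ax": 0, "ay": 0, "az": -1, "grip": 0}, {"dx": -60, "dy": -16, "dz": -2, "ax": 0, "ay": 0, "az": -2, "grip": 0}, {"dx": -95, "dy": -26, "dz": -2, "ax": 0, "ay": 0, "az": -3, "grip": 0}, {"dx": -130, "dy": -35, "dz": -2, "ax": 0, "ay": 0, "az": -4, "grip": 0}, {"dx": -155, "dy": -42, "dz": -2, "ax": 0, "ay": 0, "az": -4, "grip": 0}, {"dx": -166.5, "dy": -45, "dz": -2, "ax": 0, "ay": 0, "az": -4, "grip": 0}, {"dx": -166.5, "dy": -45, "dz": -2, "ax": 0, "ay": 0, "az": -4, "grip": 0}, {"dx": -166.5, "dy": -45, "dz": -2, "ax": 0, "ay": 0, "az": -4, "grip": 0}, {"dx": -166.5, "dy": -45, "dz": -2, "ax": 0, "ay": 0, "az": -4, "grip": 0}]'

```text
time_s: 20.25
tcp_pos: [458.1, 12.2, 128.0]
tool_rot: [3.141, -0.0, 0.002]
wrist_force: [-0.8, -0.3, -0.1]
opening: 85.3
finger_force: 0.0
```

```bash
python3 -c "
from h import *
s=get_state();print(s['tcp_pos'],np.round(s['qpos'],2),to(458,12.6,12,90))"
```

```text
[458.08348972  12.21806729 127.95844035] [-1.17  0.56  1.32  2.22 -0.72  0.91 -0.97] (array([-1.00e-01, -4.00e-01,  1.16e+02]), np.float64(0.13376806660767215))
```

>>> carry_out --steps '[{"dx": 0, "dy": 0, "dz": 40, "ax": 0, "ay": 0, "az": 0, "grip": 0}, {"dx": 0, "dy": 0, "dz": 80, "ax": 0, "ay": 0, "az": 0, "grip": 0}, {"dx": 0, "dy": 0, "dz": 105, "ax": 0, "ay": 0, "az": 0, "grip": 0}, {"dx": 0, "dy": 0, "dz": 116, "ax": 0, "ay": 0, "az": 0, "grip": 0}, {"dx": 0, "dy": 0, "dz": 116, "ax": 0, "ay": 0, "az": 0, "grip": 0}, {"dx": 0, "dy": 0, "dz": 116, "ax": 0, "ay": 0, "az": 0, "grip": 0.4}, {"dx": 0, "dy": 0, "dz": 116, "ax": 0, "ay": 0, "az": 0, "grip": 1}, {"dx": 0, "dy": 0, "dz": 116, "ax": 0, "ay": 0, "az": 0, "grip": 1}, {"dx": 0, "dy": 0, "dz": 116, "ax": 0, "ay": 0, "az": 0, "grip": 1}, {"dx": 0, "dy": 0, "dz": 116, "ax": 0, "ay": 0, "az": 0, "grip": 1}, {"dx": 0, "dy": 0, "dz": 116, "ax": 0, "ay": 0, "az": 0, "grip": 1}, {"dx": 0, "dy": 0, "dz": 116, "ax": 0, "ay": 0, "az": 0, "grip": 1}]'

```text
time_s: 21.45
tcp_pos: [457.8, 12.7, 12.4]
tool_rot: [-3.141, -0.001, 0.003]
wrist_force: [-1.7, 0.8, 9.5]
opening: 34.6
finger_force: 38.7
```

```bash
python3 -c "
from h import *
s=get_state();print(s['tcp_pos'],np.round(s['qpos'],2),to(597.4,-168.1,130,94))"
```

```text
[457.75164233  12.72232307  12.44514871] [-0.92  0.67  0.97  2.28 -0.96  0.68 -0.8 ] (array([ 139.1,  181.2, -117.6]), np.float64(-3.8417327826721817))
```

>>> carry_out --steps '[{"dx": 0, "dy": 0, "dz": -30, "ax": 0, "ay": 0, "az": 0, "grip": 1}, {"dx": 0, "dy": 0, "dz": -75, "ax": 0, "ay": 0, "az": 0, "grip": 1}, {"dx": 8, "dy": 10, "dz": -117, "ax": 0, "ay": 0, "az": 0, "grip": 1}, {"dx": 28, "dy": 36, "dz": -117, "ax": 0, "ay": 0, "az": -1, "grip": 1}, {"dx": 52, "dy": 68, "dz": -117, "ax": 0, "ay": 0, "az": -2, "grip": 1}, {"dx": 76, "dy": 99, "dz": -117, "ax": 0, "ay": 0, "az": -3, "grip": 1}, {"dx": 100, "dy": 130, "dz": -117, "ax": 0, "ay": 0, "az": -4, "grip": 1}, {"dx": 124, "dy": 161, "dz": -117, "ax": 0, "ay": 0, "az": -4, "grip": 1}, {"dx": 136, "dy": 177, "dz": -117, "ax": 0, "ay": 0, "az": -4, "grip": 1}, {"dx": 139, "dy": 181, "dz": -117, "ax": 0, "ay": 0, "az": -4, "grip": 1}, {"dx": 139, "dy": 181, "dz": -117, "ax": 0, "ay": 0, "az": -4, "grip": 1}, {"dx": 139, "dy": 181, "dz": -117, "ax": 0, "ay": 0, "az": -4, "grip": 1}, {"dx": 139, "dy": 181, "dz": -117, "ax": 0, "ay": 0, "az": -4, "grip": 1}]'

```text
time_s: 22.75
tcp_pos: [596.5, -166.8, 128.8]
tool_rot: [-3.141, 0.0, 0.074]
wrist_force: [0.3, -0.4, -0.3]
opening: 34.4
finger_force: 40.1
```

```bash
python3 -c "
from h import *
s=get_state();print(s['tcp_pos'],np.round(s['qpos'],2),to(597.4,-168.1,17,94))"
```

```text
[ 596.47865001 -166.81826056  128.83885404] [-0.55  0.69  1.05  1.87 -0.71  1.01 -0.69] (array([  0.8,   1.3, 111.8]), np.float64(0.21394972473990492))
```

>>> carry_out --steps '[{"dx": 1, "dy": 1, "dz": 40, "ax": 0, "ay": 0, "az": 0, "grip": 1}, {"dx": 1, "dy": 1, "dz": 80, "ax": 0, "ay": 0, "az": 0, "grip": 1}, {"dx": 1, "dy": 1, "dz": 100, "ax": 0, "ay": 0, "az": 0, "grip": 1}, {"dx": 1, "dy": 1, "dz": 106, "ax": 0, "ay": 0, "az": 0, "grip": 1}, {"dx": 1, "dy": 1, "dz": 110, "ax": 0, "ay": 0, "az": 0, "grip": 1}, {"dx": 1, "dy": 1, "dz": 111.5, "ax": 0, "ay": 0, "az": 0, "grip": 1}, {"dx": 1, "dy": 1, "dz": 112, "ax": 0, "ay": 0, "az": 0, "grip": 1}, {"dx": 1, "dy": 1, "dz": 112, "ax": 0, "ay": 0, "az": 0, "grip": 1}]'

```text
time_s: 23.55
tcp_pos: [598.4, -169.1, 17.7]
tool_rot: [3.141, -0.001, 0.072]
wrist_force: [0.2, -0.9, -0.2]
opening: 33.9
finger_force: 40.1
```

>>> carry_out --steps '[{"dx": 0, "dy": 0, "dz": 0.5, "ax": 0, "ay": 0, "az": 0, "grip": 1}, {"dx": 0, "dy": 0, "dz": 1, "ax": 0, "ay": 0, "az": 0, "grip": 1}, {"dx": 0, "dy": 0, "dz": 1, "ax": 0, "ay": 0, "az": 0, "grip": 1}]'

```text
time_s: 23.85
tcp_pos: [598.2, -169.1, 16.5]
tool_rot: [-3.141, -0.001, 0.072]
wrist_force: [-1.5, 2.3, 9.4]
opening: 34.2
finger_force: 41.3
```

>>> carry_out --steps '[{"dx": 0, "dy": 0, "dz": 0, "ax": 0, "ay": 0, "az": 0, "grip": 0.35}, {"dx": 0, "dy": 0, "dz": 0, "ax": 0, "ay": 0, "az": 0, "grip": 0.35}, {"dx": 0, "dy": 0, "dz": 0, "ax": 0, "ay": 0, "az": 0, "grip": 0.35}, {"dx": 0, "dy": 0, "dz": 0, "ax": 0, "ay": 0, "az": 0, "grip": 0.35}, {"dx": 0, "dy": 0, "dz": -20, "ax": 0, "ay": 0, "az": 0, "grip": 0.35}, {"dx": 0, "dy": 0, "dz": -60, "ax": 0, "ay": 0, "az": 0, "grip": 0}, {"dx": 0, "dy": 0, "dz": -110, "ax": 0, "ay": 0, "az": 0, "grip": 0}, {"dx": 0, "dy": 0, "dz": -110, "ax": 0, "ay": 0, "az": 0, "grip": 0}, {"dx": 0, "dy": 0, "dz": -110, "ax": 0, "ay": 0, "az": 0, "grip": 0}]'

```text
time_s: 24.75
tcp_pos: [598.5, -169.1, 128.1]
tool_rot: [3.142, -0.003, 0.072]
wrist_force: [-0.9, 0.4, -0.6]
opening: 85.4
finger_force: 0.0
```

```bash
python3 -c "
from h import *
s=get_state();print(s['tcp_pos'],np.round(s['qpos'],2),to(461.5,-132.3,130,74.5))"
```

```text
[ 598.54047474 -169.10456562  128.0680782 ] [-0.54  0.7   1.04  1.86 -0.71  1.01 -0.69] (array([-134. ,  -46.6,   -1.9]), np.float64(19.648207760861226))
```

>>> carry_out --steps '[{"dx": -25, "dy": -9, "dz": -2, "ax": 0, "ay": 0, "az": 4, "grip": 0}, {"dx": -55, "dy": -19, "dz": -2, "ax": 0, "ay": 0, "az": 9, "grip": 0}, {"dx": -85, "dy": -30, "dz": -2, "ax": 0, "ay": 0, "az": 14, "grip": 0}, {"dx": -115, "dy": -40, "dz": -2, "ax": 0, "ay": 0, "az": 19, "grip": 0}, {"dx": -134, "dy": -46.5, "dz": -2, "ax": 0, "ay": 0, "az": 19.5, "grip": 0}, {"dx": -134, "dy": -46.5, "dz": -2, "ax": 0, "ay": 0, "az": 19.5, "grip": 0}, {"dx": -134, "dy": -46.5, "dz": -2, "ax": 0, "ay": 0, "az": 19.5, "grip": 0}, {"dx": -134, "dy": -46.5, "dz": -2, "ax": 0, "ay": 0, "az": 19.5, "grip": 0}]'

```text
time_s: 25.55
tcp_pos: [461.5, -132.4, 128.0]
tool_rot: [3.141, -0.0, -0.267]
wrist_force: [-0.6, -1.0, 0.7]
opening: 85.3
finger_force: 0.0
```

```bash
python3 -c "
from h import *
s=get_state();print(s['tcp_pos'],np.round(s['qpos'],2),to(461.5,-132.3,12,74.5))"
```

```text
[ 461.50877512 -132.43875205  127.95159776] [-0.81  0.57  1.27  2.18 -0.71  0.92 -0.95] (array([-0.00e+00, -1.00e-01,  1.16e+02]), np.float64(0.17837006881512707))
```

Grip harder for the heavier transformer.

>>> carry_out --steps '[{"dx": 0, "dy": 0, "dz": 40, "ax": 0, "ay": 0, "az": 0, "grip": 0}, {"dx": 0, "dy": 0, "dz": 80, "ax": 0, "ay": 0, "az": 0, "grip": 0}, {"dx": 0, "dy": 0, "dz": 105, "ax": 0, "ay": 0, "az": 0, "grip": 0}, {"dx": 0, "dy": 0, "dz": 116, "ax": 0, "ay": 0, "az": 0, "grip": 0}, {"dx": 0, "dy": 0, "dz": 116, "ax": 0, "ay": 0, "az": 0, "grip": 0}, {"dx": 0, "dy": 0, "dz": 116, "ax": 0, "ay": 0, "az": 0, "grip": 0.3}, {"dx": 0, "dy": 0, "dz": 116, "ax": 0, "ay": 0, "az": 0, "grip": 1}, {"dx": 0, "dy": 0, "dz": 116, "ax": 0, "ay": 0, "az": 0, "grip": 1}, {"dx": 0, "dy": 0, "dz": 116, "ax": 0, "ay": 0, "az": 0, "grip": 1}, {"dx": 0, "dy": 0, "dz": 116, "ax": 0, "ay": 0, "az": 0, "grip": 1}, {"dx": 0, "dy": 0, "dz": 116, "ax": 0, "ay": 0, "az": 0, "grip": 1}, {"dx": 0, "dy": 0, "dz": 116, "ax": 0, "ay": 0, "az": 0, "grip": 1}]' --newtons 60

```text
time_s: 26.75
tcp_pos: [461.5, -132.4, 12.7]
tool_rot: [-3.141, -0.001, -0.268]
wrist_force: [-1.7, -0.4, 9.3]
opening: 47.3
finger_force: 60.4
```

```bash
python3 -c "
from h import *
s=get_state();print(s['tcp_pos'],np.round(s['qpos'],2),to(616,167.4,130,94),to(610,247,130,94))"
```

```text
[ 461.47285371 -132.35825161   12.70579372] [-0.59  0.69  0.96  2.23 -0.95  0.7  -0.78] (array([  69.7, -330. , -117.3]), np.float64(-19.34947034595939)) (array([  42.8, -405.1, -117.3]), np.float64(-19.34947034595939))
```

>>> carry_out --steps '[{"dx": 0, "dy": 0, "dz": -30, "ax": 0, "ay": 0, "az": 0, "grip": 1}, {"dx": 0, "dy": 0, "dz": -75, "ax": 0, "ay": 0, "az": 0, "grip": 1}, {"dx": 2, "dy": -10, "dz": -117, "ax": 0, "ay": 0, "az": 0, "grip": 1}, {"dx": 8, "dy": -38, "dz": -117, "ax": 0, "ay": 0, "az": -3, "grip": 1}, {"dx": 16, "dy": -76, "dz": -117, "ax": 0, "ay": 0, "az": -6, "grip": 1}, {"dx": 24, "dy": -114, "dz": -117, "ax": 0, "ay": 0, "az": -9, "grip": 1}, {"dx": 32, "dy": -150, "dz": -117, "ax": 0, "ay": 0, "az": -12, "grip": 1}, {"dx": 38, "dy": -180, "dz": -117, "ax": 0, "ay": 0, "az": -15, "grip": 1}, {"dx": 42, "dy": -200, "dz": -117, "ax": 0, "ay": 0, "az": -17, "grip": 1}, {"dx": 42, "dy": -200, "dz": -117, "ax": 0, "ay": 0, "az": -17, "grip": 1}, {"dx": 42, "dy": -200, "dz": -117, "ax": 0, "ay": 0, "az": -17, "grip": 1}]'

```text
time_s: 27.85
tcp_pos: [554.0, 49.0, 128.9]
tool_rot: [3.141, 0.0, 0.028]
wrist_force: [-0.6, -0.8, -3.4]
opening: 47.0
finger_force: 65.0
```

```bash
python3 -c "
from h import *
s=get_state();print(s['tcp_pos'],np.round(s['qpos'],2),to(616,167.4,130,94))"
```

```text
[554.02141785  49.04931378 128.93789877] [-1.03  0.64  1.14  2.01 -0.72  0.97 -1.06] (array([  65.3, -116.5,   -1.1]), np.float64(-2.370927834629981))
```

>>> carry_out --steps '[{"dx": 10, "dy": -18, "dz": -1, "ax": 0, "ay": 0, "az": -1, "grip": 1}, {"dx": 26, "dy": -46, "dz": -1, "ax": 0, "ay": 0, "az": -2, "grip": 1}, {"dx": 43, "dy": -77, "dz": -1, "ax": 0, "ay": 0, "az": -2.5, "grip": 1}, {"dx": 57, "dy": -102, "dz": -1, "ax": 0, "ay": 0, "az": -2.5, "grip": 1}, {"dx": 65, "dy": -116.5, "dz": -1, "ax": 0, "ay": 0, "az": -2.5, "grip": 1}, {"dx": 65, "dy": -116.5, "dz": -1, "ax": 0, "ay": 0, "az": -2.5, "grip": 1}, {"dx": 65, "dy": -116.5, "dz": -1, "ax": 0, "ay": 0, "az": -2.5, "grip": 1}, {"dx": 65, "dy": -116.5, "dz": -1, "ax": 0, "ay": 0, "az": -2.5, "grip": 1}]'

```text
time_s: 28.65
tcp_pos: [615.6, 166.1, 130.0]
tool_rot: [3.141, 0.0, 0.07]
wrist_force: [0.3, 0.0, -3.8]
opening: 47.3
finger_force: 64.9
```

```bash
python3 -c "
from h import *
cv2.imwrite('pics/s3.png',cv2.resize(cv2.cvtColor(camera('scene'),cv2.COLOR_RGB2BGR)[140:320,100:420],None,fx=2.4,fy=2.4,interpolation=cv2.INTER_CUBIC))
s=get_state();print(s['tcp_pos'],np.round(s['qpos'],2),to(616,167.4,17,94))"
```

```text
[615.62467308 166.26684882 130.04218879] [-1.08  0.74  1.08  1.82 -0.76  1.05 -1.21] (array([  0.5,  -1.1, 113. ]), np.float64(0.028768844103524316))
```

View pics/s3.png

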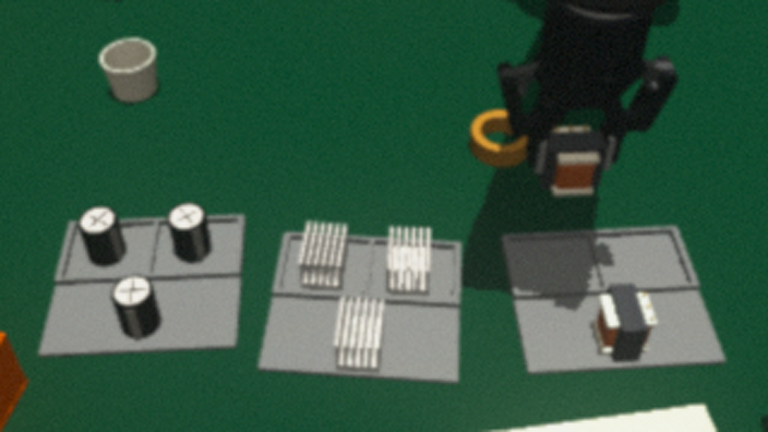

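The transformer is held level over its tray's bay. The other four stand in their bays: capacitors (103,238) and (190,232), heatsinks (323,253) and (408,260).

>>> carry_out --steps '[{"dx": 0.5, "dy": -1, "dz": 40, "ax": 0, "ay": 0, "az": 0, "grip": 1}, {"dx": 0.5, "dy": -1, "dz": 80, "ax": 0, "ay": 0, "az": 0, "grip": 1}, {"dx": 0.5, "dy": -1, "dz": 100, "ax": 0, "ay": 0, "az": 0, "grip": 1}, {"dx": 0.5, "dy": -1, "dz": 107, "ax": 0, "ay": 0, "az": 0, "grip": 1}, {"dx": 0.5, "dy": -1, "dz": 111, "ax": 0, "ay": 0, "az": 0, "grip": 1}, {"dx": 0.5, "dy": -1, "dz": 112.5, "ax": 0, "ay": 0, "az": 0, "grip": 1}, {"dx": 0.5, "dy": -1, "dz": 112.5, "ax": 0, "ay": 0, "az": 0, "grip": 1}, {"dx": 0.5, "dy": -1, "dz": 112.5, "ax": 0, "ay": 0, "az": 0, "grip": 1}]'

```text
time_s: 29.5
tcp_pos: [616.9, 168.9, 18.3]
tool_rot: [-3.141, -0.001, 0.072]
wrist_force: [0.9, 0.9, -4.1]
opening: 47.1
finger_force: 64.6
```

>>> carry_out --steps '[{"dx": 0, "dy": 0, "dz": 1, "ax": 0, "ay": 0, "az": 0, "grip": 1}, {"dx": 0, "dy": 0, "dz": 1.5, "ax": 0, "ay": 0, "az": 0, "grip": 1}, {"dx": 0, "dy": 0, "dz": 1.5, "ax": 0, "ay": 0, "az": 0, "grip": 1}]'

```text
time_s: 29.8
tcp_pos: [616.7, 168.9, 16.8]
tool_rot: [-3.141, -0.001, 0.072]
wrist_force: [-4.6, 1.3, 9.5]
opening: 47.2
finger_force: 66.5
```

Seated; release, rise, and back clear to look.

>>> carry_out --steps '[{"dx": 0, "dy": 0, "dz": 0, "ax": 0, "ay": 0, "az": 0, "grip": 0.2}, {"dx": 0, "dy": 0, "dz": 0, "ax": 0, "ay": 0, "az": 0, "grip": 0.2}, {"dx": 0, "dy": 0, "dz": 0, "ax": 0, "ay": 0, "az": 0, "grip": 0.2}, {"dx": 0, "dy": 0, "dz": 0, "ax": 0, "ay": 0, "az": 0, "grip": 0.2}, {"dx": 0, "dy": 0, "dz": -20, "ax": 0, "ay": 0, "az": 0, "grip": 0.2}, {"dx": 0, "dy": 0, "dz": -60, "ax": 0, "ay": 0, "az": 0, "grip": 0}, {"dx": 0, "dy": 0, "dz": -110, "ax": 0, "ay": 0, "az": 0, "grip": 0}, {"dx": -20, "dy": -30, "dz": -120, "ax": 0, "ay": 0, "az": 0, "grip": 0}, {"dx": -50, "dy": -65, "dz": -120, "ax": 0, "ay": 0, "az": 0, "grip": 0}, {"dx": -85, "dy": -100, "dz": -120, "ax": 0, "ay": 0, "az": 0, "grip": 0}, {"dx": -120, "dy": -135, "dz": -120, "ax": 0, "ay": 0, "az": 0, "grip": 0}, {"dx": -150, "dy": -160, "dz": -120, "ax": 0, "ay": 0, "az": 0, "grip": 0}, {"dx": -150, "dy": -160, "dz": -120, "ax": 0, "ay": 0, "az": 0, "grip": 0}, {"dx": -150, "dy": -160, "dz": -120, "ax": 0, "ay": 0, "az": 0, "grip": 0}]'

```text
time_s: 31.2
tcp_pos: [454.7, 318.3, 136.9]
tool_rot: [-3.141, -0.0, 0.074]
wrist_force: [0.5, -0.6, 0.2]
opening: 85.5
finger_force: 0.0
```

```bash
python3 -c "
from h import *
a,b=[cv2.resize(cv2.cvtColor(camera(n),cv2.COLOR_RGB2BGR)[y:y+170,x:x+300],(600,300),interpolation=cv2.INTER_CUBIC) for n,y,x in(('scene',140,110),('top',90,130))]
cv2.imwrite('pics/f.png',np.vstack([a,b]))"
```

```text
(no output)
```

View pics/f.png

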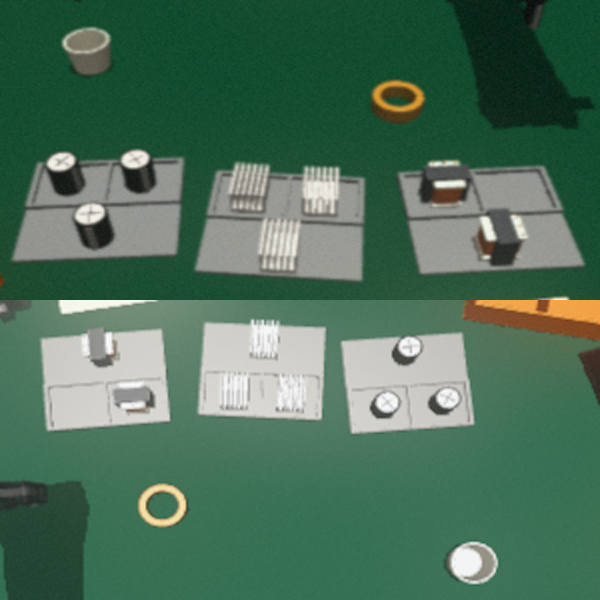

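Both views show all five parts standing in separate bays of the right trays: transformer (132,396), heatsinks (235,392) and (292,392), capacitors (386,403) and (447,399) in the lower half. The pot and tape have not moved and the arm is clear.

```bash
python3 -c "
from rig import *
print(finish_job())"
```

```text
the job is handed in; nothing more can be done
None
```

All five parts were set down upright in separate empty bays of the trays matching their samples, the pot and tape stayed where they were, and the job was handed in at about 31 s of the 106 s allowed.

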